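Close each washed laundry canister with its own lid

TASK

The four washed laundry canisters are dry and their wooden lids lie on the drying mat beside the sink. Put each lid on the canister it was made for, fully home so that its plug is inside the mouth and its flange lies flat on the rim all round. Leave the canisters standing where they are and do not disturb the bottle and carton behind them.

Things in the scene. Friction and masses are not known exactly. Their poses are not given: they have to be found in the camera images.
- big_round_canister: the wider of the two round canisters, slate blue-green steel, open at the top, empty: 104 mm outside, 96 mm inside, rim 70 mm high. Origin: centre of its underside, z up
- small_round_canister: the narrower round canister: 76 mm outside, 68 mm inside, rim 66 mm high. Origin: centre of its underside, z up
- square_canister: the square canister: 84 x 84 mm outside, 76 x 76 mm inside, rim 60 mm high. Origin: centre of its underside, x and y along its sides, z up
- oblong_canister: the oblong canister: 70 mm (its x) by 118 mm (its y) outside, 62 x 110 mm inside, rim 50 mm high. Origin: centre of its underside, z up
- big_round_lid: pale wooden lid of the wider round canister: flange 104 mm across, below it a plug 84 mm across that tapers to 70 mm at its underside; round knob 26 mm across. It lies plug down, knob up, on a fixed grey ribbed drying mat 4 mm thick. Origin: centre of the plug's underside, z up to the knob. From the origin up: plug to 14 mm, flange 14 to 23 mm, knob 23 to 53 mm.
- small_round_lid: pale wooden lid of the narrower round canister: flange 76 mm across, plug 56 mm tapering to 42 mm; round knob 26 mm across. It lies plug down, knob up, on a fixed grey ribbed drying mat 4 mm thick. Origin: centre of the plug's underside, z up to the knob. From the origin up: plug to 14 mm, flange 14 to 23 mm, knob 23 to 53 mm.
- square_lid: pale wooden lid of the square canister: flange 84 x 84 mm, plug 64 x 64 mm with lower edges rounded by 7 mm; square knob 24 x 24 mm. x and y along the sides of lid and knob. It lies plug down, knob up, on a fixed grey ribbed drying mat 4 mm thick. Origin: centre of the plug's underside, z up to the knob. From the origin up: plug to 14 mm, flange 14 to 23 mm, knob 23 to 53 mm.
- oblong_lid: pale wooden lid of the oblong canister: flange 70 mm (its x) by 118 mm (its y), plug 50 x 98 mm with lower edges rounded by 7 mm; bar knob 20 mm wide (x) and 56 mm long (y). It lies plug down, knob up, on a fixed grey ribbed drying mat 4 mm thick. Origin: centre of the plug's underside, z up to the knob. From the origin up: plug to 14 mm, flange 14 to 23 mm, knob 23 to 53 mm.
- cleaner_bottle: teal cleaner bottle with a yellow cap, 58 mm across, 208 mm tall, standing behind the canisters; not part of the job. Origin: centre of its underside. Two fixed wall cupboards hang above the back of the worktop, undersides 457 mm up; the left one (y above 0.18) has its front at x = 0.655. Keep the wrist in front of both
- tablet_carton: blue carton, 111 x 66 mm, 154 mm tall, standing behind the canisters; not part of the job. Origin: centre of its underside. It stands below the right-hand wall cupboard: underside 457 mm up, door front at x = 0.585 m from y = -0.42 to 0.15, a bar handle at y = 0.115 standing out to x = 0.547 (z above 0.47)
Mind the look-alikes: they are no part of the job. What is shaped like the small_round_lid but yellow is not meant.

How it is judged:
At the end, for the whole second after the job is handed in: Each of the four lids sits on its own canister: centred on it within 12 mm, flange on the rim (height within +4 and -6 mm of fully seated), lid and canister level within 0.06 rad; lids and canisters at rest and released (horizontal distance between big_round_lid and big_round_canister below 0.012 m and z of big_round_lid in the frame of big_round_canister between 0.05 and 0.06 m and angle between each of big_round_lid, big_round_canister, small_round_lid, small_round_canister, square_lid, square_canister, oblong_lid, oblong_canister's own z axis and vertical below 0.06 rad and linear speed of each of big_round_lid, big_round_canister, small_round_lid, small_round_canister, square_lid, square_canister, oblong_lid, oblong_canister below 0.02 m/s and horizontal distance between small_round_lid and small_round_canister below 0.012 m and z of small_round_lid in the frame of small_round_canister between 0.046 and 0.056 m and horizontal distance between square_lid and square_canister below 0.012 m and z of square_lid in the frame of square_canister between 0.04 and 0.05 m and horizontal distance between oblong_lid and oblong_canister below 0.012 m and z of oblong_lid in the frame of oblong_canister between 0.03 and 0.04 m); the robot touches nothing.
It fails at once if a canister is knocked over or pushed more than 40 mm from where it stood (distance of any of big_round_canister, small_round_canister, square_canister, oblong_canister from where it was at the start of the episode above 0.04 m or angle between any of big_round_canister, small_round_canister, square_canister, oblong_canister's own z axis and vertical above 0.35 rad).
It fails at once if the bottle or the carton behind is pushed more than 30 mm or knocked over (distance of any of cleaner_bottle, tablet_carton from where it was at the start of the episode above 0.03 m or angle between any of cleaner_bottle, tablet_carton's own z axis and vertical above 0.3 rad).
It also fails if it takes over 109 s, if anything falls off the work surface, if the arm or the gripper's body presses on something with over 40 N, if the wrist force passes 120 N, or if a joint passes its speed limit or range.

ROBOT

A 6-joint arm with a two-finger parallel gripper is mounted at the origin on a cart in front of the work surface, level with it; the furniture and walls round the work are solid. World frame = base frame: x ahead of the robot, y to its left, z up, the work surface at z = 0. Lengths are in m, angles in rad, forces in N, time in s.
With the tool pointing down it reaches from about 0.375 to 0.9 m from the base axis. Payload 3.1 kg.
Tool frame: the origin (TCP) lies on the mounting face of the last link; the fingertips stand 182 mm ahead of it and the grasp point (between the pads) lies 164 mm ahead of it; z points along the fingers, y is the direction in which the jaws open and shut (so a half turn about z gives the same grasp; the last joint's range is limited). The gripper opens to 87 mm and grips with 3 to 60 N. Pads are 19 mm wide; open, the fingers measure 117 mm over their backs; the gripper's body (75 mm by 190 mm) begins 51 mm behind the grasp point.
Start: joints at [1.038, 0.527, 1.433, -0, 1.181, -0.178], TCP at [0.216, 0.586, 0.405] pointing down, gripper open.
Joint ranges: [-3.08, 3.08], [-0.75, 2.2], [0.22, 2.44], [-1.43, 4.57], [0, 2.65], [-2.85, 2.85]. Speed limits (rad/s): [2.79, 2.79, 3.14, 3.14, 3.14, 3.14].

INTERFACE

Orientations are given as a unit quaternion [x, y, z, w].
In Python, from rig import robot, camera, camera_model gives the robot as it stands.
- The arm moves only by the tool drive_tool, never from a script. Its argument "plan" is a list that holds one entry, the list of rows, each a list of 6 numbers: the shift along the world's x, y, z in units of 2.5 cm (1.0 is 2.5 cm), then the turn, a rotation vector about the world's x, y, z in units of 6 degrees (1.0 is 6 degrees). A call has 1 to 8 rows; each row shifts and turns the commanded pose from where the row before left it; what a row does not reach is not made up. A row lasts 1/8 s, in which the tool goes at most 62.5 mm and 10.7 degrees, less where a joint would pass 70% of its speed; a pose out of reach is approached as far as the arm can. A call with a number of a shift or a turn outside -1 to 1 is refused whole. A call with a gripper value outside its range is refused whole. "grip" is the closure, from 0 (fully open) to 1 (shut), set as the call begins (left out, the last holds). The fingers move at their own pace and stop on an object; "force" is the grip in N (left out, the last holds). Time passes only in rows, so rows that do not move let the fingers close. It gives the time, the measured TCP pose, the force and the opening at its end, in the units of the state.
- robot.get_obs(): the state, without advancing time (a new reading comes with each control period).
- camera(name): name is "scene" or "top" or "wrist"; returns the picture (480x640x3 uint8, red, green, blue); there is no depth.
- camera_model(name): a dict with "K" (3x3 intrinsics, pixels), "world_to_cam" (4x4, takes a point from world to camera coordinates); the wrist camera has in their place "tool_from_camera" (4x4, takes a point from camera to tool coordinates, whose origin is the TCP and whose axes are the flange's). Camera axes: x right, y up, looking along -z (the intrinsics and any distortion apply to the point x, -y, -z); pixel columns grow to the right and rows downward; lengths in m; the calibration is good to about 2 mm. The wrist camera is an equidistant fisheye: a pixel r from the principal point sees the ray r / f radians off the axis. A picture is of the moment at which its call begins: read the wrist's pose just before it. camera_model takes no time and is no camera call.
- robot.hand_in(): hands the job in, once; it reports no verdict.
The state is a dict: "time": time; "q": joint angles; "joint_velocities": joint speeds; "joint_torque": joint torques, N m; "position": TCP position; "tool_rot": TCP orientation; "ft_force": force on the tool from outside, world axes, zero at the start; "moment": the same for the moment, N m; "grip_width": finger opening in m.
Only numpy, scipy, OpenCV 4.12 (cv2) and the standard library are available. Lean on these libraries where they do the work, as an engineer would, in place of code of your own. Each camera call takes 0.05 s, during which the arm holds its last target.

## Working session

There is one attempt and no reset: what is moved stays moved. The work goes in short steps, Python scripts to look and compute and a tool call to move; the robot and the scene stay as the last step left them, time stands still between calls to the robot, and variables do not carry over. Pictures are saved under pics/ and viewed, and the job is handed in when it is done.

Besides the shell and the picture viewer there is one more tool, called after ">>>" as a command line: name --argument value ..., lists and objects as JSON in quotes. drive_tool: Moves the arm, as the interface text tells. Shifts and turns lie within -1 to 1; 1 stands for 2.5 cm of shift or 6 degrees of turn. Its arguments: {"type":"object","properties":{"plan":{"type":"array","items":{"type":"array","items":{"type":"array","items":{"type":"number","minimum":-1,"maximum":1}}}},"grip":{"type":"number"},"force":{"type":"number"}},"required":["plan"]}

```bash
mkdir -p pics; ls
python3 - <<'E'
from rig import robot,camera,camera_model
import cv2,numpy as np
np.set_printoptions(precision=4,suppress=True)
print(robot.get_obs())
for n in["scene","top","wrist"]:
    m=camera_model(n);print(n,m)
for n in["scene","top"]:
    cv2.imwrite(f"pics/{n}0.png",camera(n)[:,:,::-1])
E
```

```text
pics
{'time': 0.0, 'q': array([ 1.0385,  0.5285,  1.4339, -0.    ,  1.1814, -0.1785]), 'joint_velocities': array([ 0.0013,  0.0005, -0.0003, -0.0014, -0.0024,  0.0011]), 'joint_torque': array([ -0.0003, -44.0043, -17.6586,   0.0632,   0.0583,  -0.0002]), 'position': array([0.2163, 0.586 , 0.4038]), 'tool_rot': array([ 0.176 ,  0.9844, -0.001 , -0.0004]), 'ft_force': array([0.2473, 0.6786, 0.5223]), 'moment': array([ 0.0448, -0.0164, -0.0146]), 'grip_width': 0.0868914553620234}
scene {'K': array([[578.5254,   0.    , 317.5228],
       [  0.    , 578.5254, 238.7957],
       [  0.    ,   0.    ,   1.    ]]), 'world_to_cam': array([[-0.8879, -0.46  ,  0.0099,  0.5826],
       [ 0.2854, -0.5337,  0.7961, -0.1385],
       [-0.3609,  0.7097,  0.6051, -1.4143],
       [ 0.    ,  0.    ,  0.    ,  1.    ]])}
top {'K': array([[623.318 ,   0.    , 321.2442],
       [  0.    , 623.318 , 243.7606],
       [  0.    ,   0.    ,   1.    ]]), 'world_to_cam': array([[ 0.3947, -0.9187, -0.0138, -0.1337],
       [ 0.7677,  0.3215,  0.5543, -0.519 ],
       [-0.5049, -0.2294,  0.8322, -1.3428],
       [ 0.    ,  0.    ,  0.    ,  1.    ]])}
wrist {'K': array([[371.6483,   0.    , 318.3661],
       [  0.    , 371.6483, 237.2459],
       [  0.    ,   0.    ,   1.    ]]), 'tool_from_camera': array([[ 0.0012,  0.9686,  0.2485,  0.0671],
       [ 1.    , -0.001 , -0.001 ,  0.001 ],
       [-0.0007,  0.2485, -0.9686,  0.0197],
       [ 0.    ,  0.    ,  0.    ,  1.    ]])}
```

View pics/scene0.png

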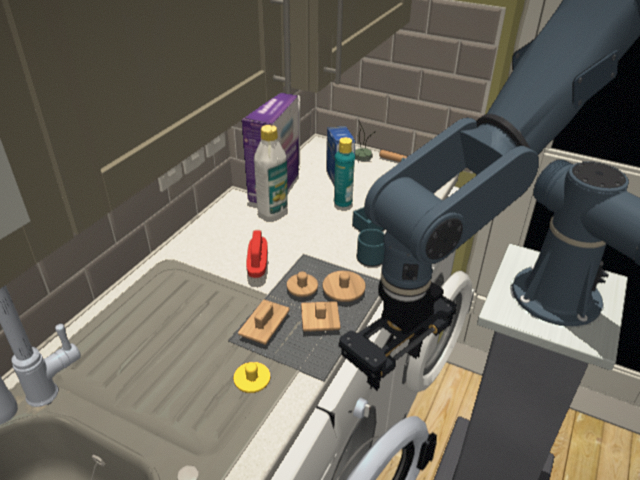

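View pics/top0.png

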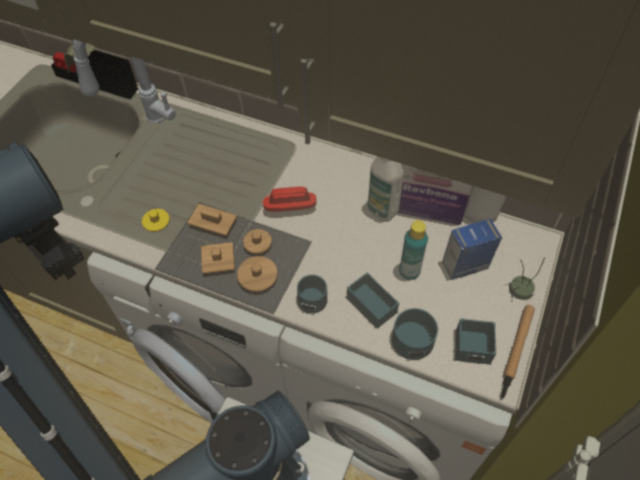

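The top view shows four wooden lids: oblong (211,218), small round (257,241), square (218,257) and big round (257,272). The yellow decoy is at (155,219). The canisters are small (312,293), oblong (372,299), big (414,333) and square (475,340). Next I'll enlarge the crops.

Run:
```python
import cv2
a=cv2.imread("pics/top0.png")
cv2.imwrite("pics/lids.png",cv2.resize(a[190:310,150:310],None,fx=5,fy=5,interpolation=cv2.INTER_CUBIC))
cv2.imwrite("pics/cans.png",cv2.resize(a[250:380,290:510],None,fx=3.6,fy=3.6,interpolation=cv2.INTER_CUBIC))
```

```text
(no output)
```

View pics/lids.png

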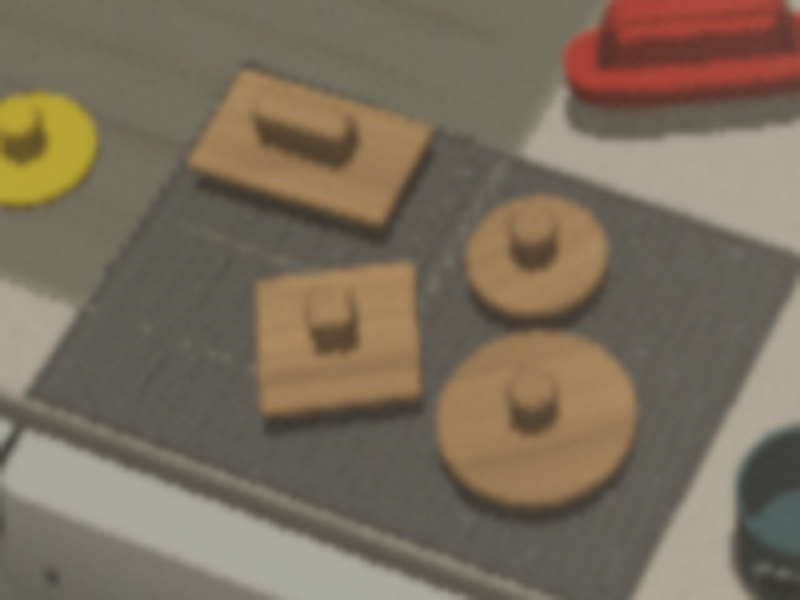

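View pics/cans.png

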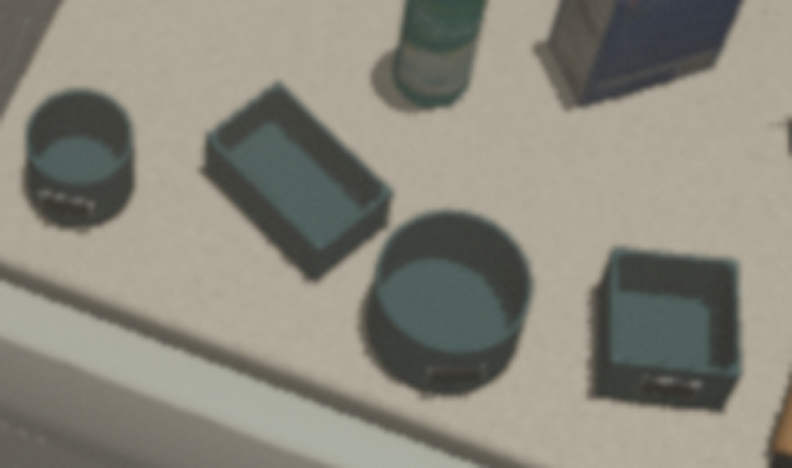

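```bash
cat > h.py <<'E'
import numpy as np,cv2
from rig import robot,camera,camera_model
from scipy.spatial.transform import Rotation as R
np.set_printoptions(precision=4,suppress=True)
def proj(P,name="top"):
    m=camera_model(name);P=np.atleast_2d(P)
    c=P@m["world_to_cam"][:3,:3].T+m["world_to_cam"][:3,3]
    u=np.c_[c[:,0],-c[:,1],-c[:,2]]@m["K"].T
    return u[:,:2]/u[:,2:]
def back(px,z,name="top"):
    m=camera_model(name);px=np.atleast_2d(px).astype(float)
    r=np.c_[px,np.ones(len(px))]@np.linalg.inv(m["K"]).T*[1,-1,-1]
    W=m["world_to_cam"];d=r@W[:3,:3];o=-W[:3,:3].T@W[:3,3]
    return o+d*((z-o[2])/d[:,2])[:,None]
def wback(px,z,pos,quat):
    m=camera_model("wrist");K=m["K"];px=np.atleast_2d(px).astype(float)
    v=(px-K[:2,2])/K[0,0];r=np.linalg.norm(v,axis=1)+1e-9
    s=np.sin(r)/r
    d=np.c_[v[:,0]*s,-v[:,1]*s,-np.cos(r)]
    T=m["tool_from_camera"];Rt=R.from_quat(quat).as_matrix()
    o=Rt@T[:3,3]+pos;d=d@T[:3,:3].T@Rt.T
    return o+d*((z-o[2])/d[:,2])[:,None]
def wproj(P,pos,quat):
    m=camera_model("wrist");K=m["K"];T=m["tool_from_camera"];Rt=R.from_quat(quat).as_matrix()
    c=((np.atleast_2d(P)-pos)@Rt-T[:3,3])@T[:3,:3]
    v=np.c_[c[:,0],-c[:,1]];n=np.linalg.norm(v,axis=1)+1e-12
    th=np.arctan2(n,-c[:,2])
    return v/n[:,None]*(th*K[0,0])[:,None]+K[:2,2]
def outline(sh,x,y,a,z):
    if sh[0]=="c":
        t=np.linspace(0,2*np.pi,60);p=np.c_[np.cos(t),np.sin(t)]*sh[1]/2
    else:
        w,h=sh[1]/2,sh[2]/2;c=np.array([[-w,-h],[w,-h],[w,h],[-w,h],[-w,-h]])
        p=np.vstack([np.linspace(c[i],c[i+1],15) for i in range(4)])
    R2=np.array([[np.cos(a),-np.sin(a)],[np.sin(a),np.cos(a)]])
    return np.c_[p@R2.T+[x,y],np.full(len(p),z)]
E
python3 - <<'E'
from h import *
L=lambda p:np.array(p)/5+[150,190]
C=lambda p:np.array(p)/3.6+[290,250]
def rect(n,p,z):
    b=back(p,z);e=[np.linalg.norm(b[i]-b[(i+1)%4]) for i in range(4)]
    ang=[np.degrees(np.arctan2(*(b[(i+1)%4]-b[i])[[1,0]])) for i in range(4)]
    print(n,b.mean(0),np.array(e),np.array(ang))
def circ(n,p,z):
    x0,x1,y0,y1=p[0][0],p[1][0],p[2][1],p[3][1]
    print(n,back([[(x0+x1)/2,(y0+y1)/2]],z))
rect("obl_lid",L([(247,68),(432,126),(382,222),(190,160)]),.027)
rect("sq_lid",L([(257,280),(413,264),(420,398),(265,413)]),.027)
b=back(L([(537,255),(467,255),(608,255),(537,195),(537,316)]),.027);print("small lid",b)
b=back(L([(537,416),(437,416),(636,416),(537,330),(537,502)]),.027);print("big lid",b)
rect("obl_can",C([(279,83),(391,192),(318,249),(207,137)]),.05)
rect("sq_can",C([(612,249),(738,262),(738,372),(610,362)]),.06)
print("small",back(C([(80,136),(27,136),(133,136),(80,88),(80,183)]),.066))
print("big",back(C([(454,282),(377,282),(531,282),(454,210),(454,354)]),.070))
print("bottle",back(C([(432,85)]),0),"carton",back(C([(576,107),(715,68)]),0))
E
```

```text
obl_lid [0.5691 0.4223 0.027 ] [0.1139 0.0674 0.1163 0.0673] [ -87.8945 -175.8805   92.0478    2.0382]
sq_lid [0.4635 0.3485 0.027 ] [0.0828 0.0841 0.08   0.0835] [ -60.1895 -149.7724  119.2701   32.1733]
small lid [[0.5507 0.2758 0.027 ]
 [0.5362 0.3103 0.027 ]
 [0.5653 0.2409 0.027 ]
 [0.5857 0.2933 0.027 ]
 [0.516  0.2585 0.027 ]]
big lid [[0.461  0.2311 0.027 ]
 [0.441  0.2788 0.027 ]
 [0.4808 0.184  0.027 ]
 [0.5081 0.2546 0.027 ]
 [0.4155 0.2085 0.027 ]]
obl_can [ 0.5022 -0.0691  0.05  ] [0.1132 0.0671 0.1128 0.0672] [-116.9222  152.794    63.0937  -26.8525]
sq_can [ 0.4901 -0.3348  0.06  ] [0.0824 0.079  0.0813 0.0816] [ -73.8052 -165.5112  108.0174   15.3336]
small [[0.4563 0.0737 0.066 ]
 [0.4423 0.1071 0.066 ]
 [0.4704 0.0403 0.066 ]
 [0.4913 0.089  0.066 ]
 [0.423  0.059  0.066 ]]
big [[ 0.4488 -0.1967  0.07  ]
 [ 0.4293 -0.1504  0.07  ]
 [ 0.4683 -0.2429  0.07  ]
 [ 0.4991 -0.1799  0.07  ]
 [ 0.4004 -0.2128  0.07  ]]
bottle [[ 0.6281 -0.1284  0.    ]] carton [[ 0.6507 -0.2299  0.    ]
 [ 0.7215 -0.3135  0.    ]]
```

```bash
cat > ov.py <<'E'
from h import *
E={"ol":(("r",70,118),.569,.4225,2,.027),"sl":(("r",84,84),.4635,.3485,30.3,.027),"rl":(("c",76),.5505,.276,0,.027),"bl":(("c",104),.4615,.2315,0,.027),
"oc":(("r",70,118),.502,-.069,-27,.05),"sc":(("r",84,84),.490,-.335,15.7,.06),"rc":(("c",76),.4567,.0738,0,.066),"bc":(("c",104),.449,-.197,0,.07)}
E
python3 - <<'E'
from ov import *
a=cv2.imread("pics/top0.png")
def draw(x0,y0,x1,y1,f,fn):
    b=cv2.resize(a[y0:y1,x0:x1],None,fx=f,fy=f,interpolation=cv2.INTER_CUBIC)
    for k,(sh,x,y,d,z) in E.items():
        s=(sh[0],)+tuple(v/1000 for v in sh[1:])
        p=((proj(outline(s,x,y,np.radians(d),z))-[x0,y0]+.5)*f-.5)
        cv2.polylines(b,[np.round(p).astype(int)],True,(0,0,255),1)
    cv2.imwrite(fn,b)
draw(150,190,310,310,5,"pics/ovl.png");draw(290,250,510,380,3.6,"pics/ovc.png")
E
```

```text
(no output)
```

View pics/ovl.png

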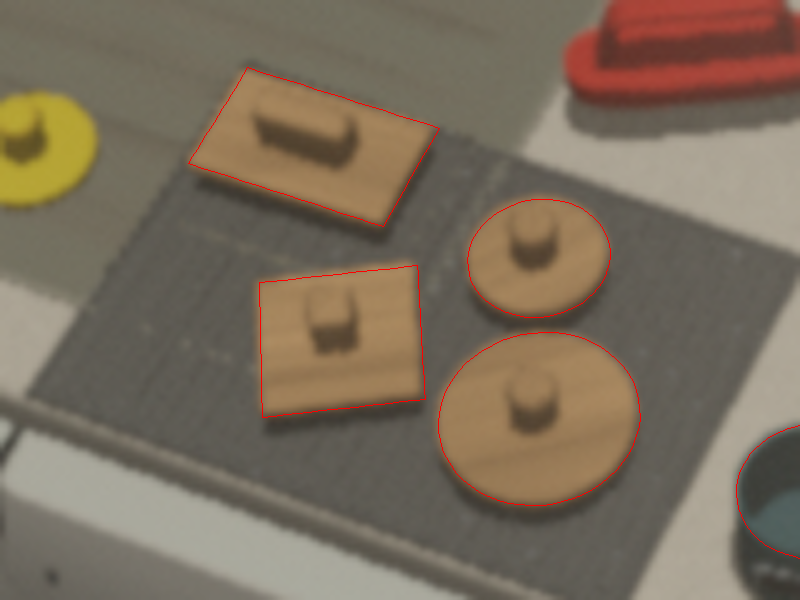

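View pics/ovc.png

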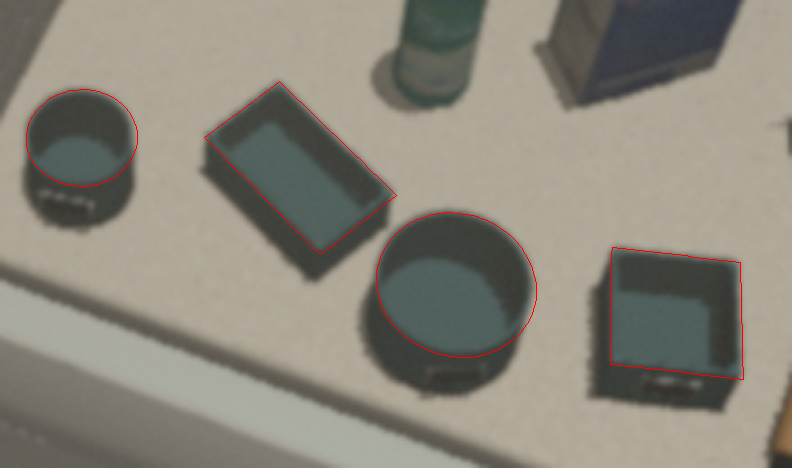

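>>> drive_tool --plan '[[[0.9,-0.9,-0.3,0,0,-0.7],[0.9,-0.9,-0.3,0,0,-0.7],[0.9,-0.9,-0.3,0,0,-0.7],[0.9,-0.9,-0.3,0,0,-0.7],[0.9,-0.9,-0.3,0,0,-0.7],[0.9,-0.9,-0.3,0,0,-0.7],[0.9,-0.9,-0.3,0,0,-0.7],[0.9,-0.9,-0.3,0,0,-0.7]]]' --grip 0.3 --force 25

```text
time: 1.1
position: [0.3971, 0.4054, 0.3441]
tool_rot: [0.454, 0.891, -0.0, -0.0]
ft_force: [-0.1, 0.9, -0.8]
grip_width: 0.0607
```

>>> drive_tool --plan '[[[0.8,-0.7,-0.3,0,0,-0.5],[0.8,-0.7,-0.3,0,0,-0.5],[0.5,-0.5,-0.3,0,0,0],[0,0,0,0,0,0]]]'

```text
time: 1.6
position: [0.4494, 0.358, 0.3214]
tool_rot: [0.5, 0.866, -0.001, -0.001]
ft_force: [0.2, 0.7, -0.1]
grip_width: 0.0607
```

```bash
cat > w.py <<'E'
from ov import *
import sys
def shot(fn,crop=None,f=1,dx=0,dy=0,keys=None):
    o=robot.get_obs();a=camera("wrist")[:,:,::-1].copy();cv2.imwrite(fn.replace(".png","_raw.png"),a)
    rz=R.from_quat(o["tool_rot"]).as_matrix()
    print("t",o["time"],o["position"],"jaw",np.degrees(np.arctan2(rz[1,1],rz[0,1])),"z",rz[:,2],o["grip_width"],o["ft_force"])
    for k,(sh,x,y,d,z) in E.items():
        if keys and k not in keys: continue
        s=(sh[0],)+tuple(v/1000 for v in sh[1:])
        P=outline(s,x+dx,y+dy,np.radians(d),z)
        if np.linalg.norm(P[:,:2].mean(0)-o["position"][:2])<.3:
            cv2.polylines(a,[np.round(wproj(P,o["position"],o["tool_rot"])).astype(int)],True,(0,0,255),1)
    if crop: a=a[crop[1]:crop[3],crop[0]:crop[2]]
    cv2.imwrite(fn,cv2.resize(a,None,fx=f,fy=f))
E
python3 - <<'E'
from w import *
shot("pics/w1.png")
E
```

```text
t 1.6 [0.4494 0.358  0.3214] jaw 30.058573225888228 z [-0.0017 -0.0007 -1.    ] 0.060660994191613575 [ 0.1986  0.6846 -0.098 ]
```

View pics/w1.png

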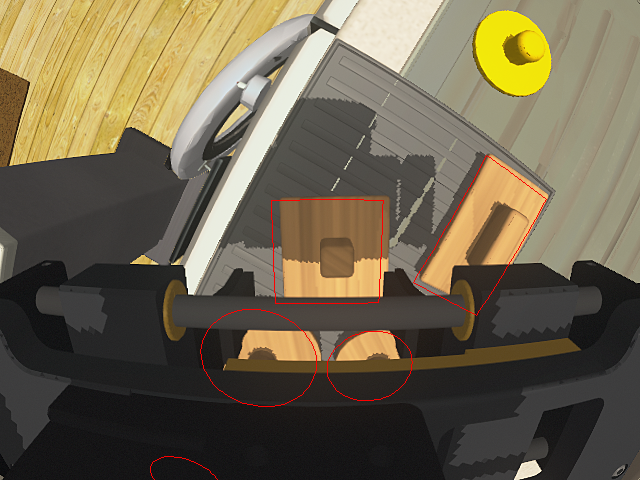

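Run:
```python
import cv2
a=cv2.imread("pics/w1.png")
cv2.imwrite("pics/w1c.png",cv2.resize(a[140:320,250:570],None,fx=2.5,fy=2.5))
```

```text
(no output)
```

View pics/w1c.png

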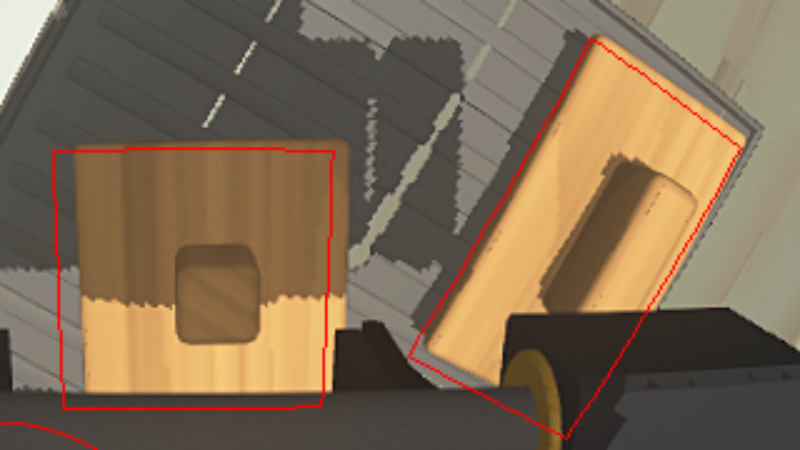

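Run:
```python
from h import *
p=np.array([.4494,.358,.3214]);q=np.array([.5,.866,-.001,-.001]);q/=np.linalg.norm(q)
c=lambda l:np.array(l)/2.5+[250,140]
b=wback(c([(77,144),(347,142),(597,37),(742,138),(427,347)]),.027,p,q);print(b)
print(np.linalg.norm(b[0]-b[1]),np.linalg.norm(b[2]-b[3]),np.linalg.norm(b[2]-b[4]))
d=b[1]-b[0];print("sq edge",np.degrees(np.arctan2(d[1],d[0])));d=b[3]-b[2];print("obl short",np.degrees(np.arctan2(d[1],d[0])));d=b[4]-b[2];print("obl long",np.degrees(np.arctan2(d[1],d[0])))
# knob of square top at z .057
print(wback(c([(176,247),(259,247),(260,340),(178,342)]),.057,p,q))
# expected corners
from ov import *
for k in("sl","ol"):
    sh,x,y,dd,z=E[k];s=(sh[0],)+tuple(v/1000 for v in sh[1:]);print(k,outline(s,x,y,np.radians(dd),z)[::15])
```

```text
[[0.4113 0.3687 0.027 ]
 [0.4812 0.4102 0.027 ]
 [0.5335 0.4815 0.027 ]
 [0.6007 0.4858 0.027 ]
 [0.5402 0.3678 0.027 ]]
0.0812113842470549 0.06735558517406719 0.11387592607588592
sq edge 30.69975891867434
obl short 3.620820780626046
obl long -86.6454757316326
[[0.449  0.3627 0.057 ]
 [0.4686 0.3741 0.057 ]
 [0.483  0.3512 0.057 ]
 [0.4633 0.3392 0.057 ]]
sl [[0.4484 0.291  0.027 ]
 [0.521  0.3334 0.027 ]
 [0.4786 0.406  0.027 ]
 [0.406  0.3636 0.027 ]]
ol [[0.5361 0.3623 0.027 ]
 [0.606  0.3648 0.027 ]
 [0.6019 0.4827 0.027 ]
 [0.532  0.4802 0.027 ]]
```

Run:
```python
from h import *
p=np.array([0,0,1.]);q=np.array([1,0,0,0.])
print(wproj([[0,0,1-.164],[0,0,1-.182],[0,0,1-.25],[0.02,0,1-.182]],p,q))
```

```text
[[315.4439 307.4311]
 [315.6984 291.248 ]
 [316.3483 250.5717]
 [315.6554 250.648 ]]
```

>>> drive_tool --plan '[[[0.3,-0.1,-0.7,0,0,0],[0.3,-0.1,-0.7,0,0,0],[0.06,-0.04,-0.7,0,0,0],[0,0,-0.7,0,0,0],[0,0,-0.7,0,0,0],[0,0,-0.5,0,0,0],[0,0,-0.3,0,0,0],[0,0,0,0,0,0]]]'

```text
time: 2.65
position: [0.4654, 0.3528, 0.2143]
tool_rot: [0.499, 0.867, -0.0, -0.0]
ft_force: [-0.1, -0.3, -0.3]
grip_width: 0.061
```

Run:
```python
from w import *
shot("pics/w2.png")
```

```text
t 2.65 [0.4654 0.3528 0.2143] jaw 30.132457101333074 z [-0.0007 -0.0004 -1.    ] 0.060962102891544724 [-0.1081 -0.3063 -0.3334]
```

View pics/w2.png

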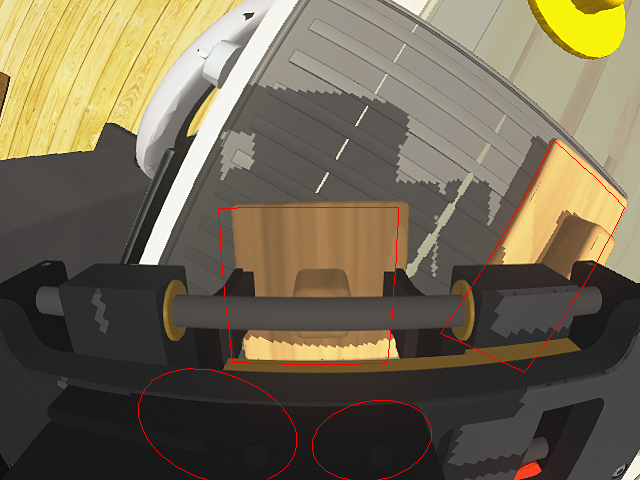

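>>> drive_tool --plan '[[[0,0,0,0,0,0],[0,0,0,0,0,0],[0,0,0,0,0,0],[0,0,0,0,0,0]]]' --grip 1 --force 25

```text
time: 3.2
position: [0.4655, 0.3528, 0.2149]
tool_rot: [0.499, 0.867, 0.0, 0.0]
ft_force: [-0.4, 0.3, -0.3]
grip_width: 0.0287
```

>>> drive_tool --plan '[[[0,0,0.5,0,0,0],[0,0,0.8,0,0,0],[0,0,0.8,0,0,0],[0,0,0.8,0,0,0],[0,0,0.8,0,0,0],[0,0,0.8,0,0,0],[0,0,0.5,0,0,0]]]'

```text
time: 4.08
position: [0.4655, 0.3528, 0.3413]
tool_rot: [0.499, 0.867, 0.001, 0.0]
ft_force: [0.2, -0.7, -1.5]
grip_width: 0.0238
```

Run:
```python
from w import *
shot("pics/w3.png")
```

```text
t 4.075 [0.4655 0.3528 0.3413] jaw 30.129171938362603 z [ 0.0014  0.0007 -1.    ] 0.023829382373597104 [ 0.1792 -0.7369 -1.4968]
```

View pics/w3.png

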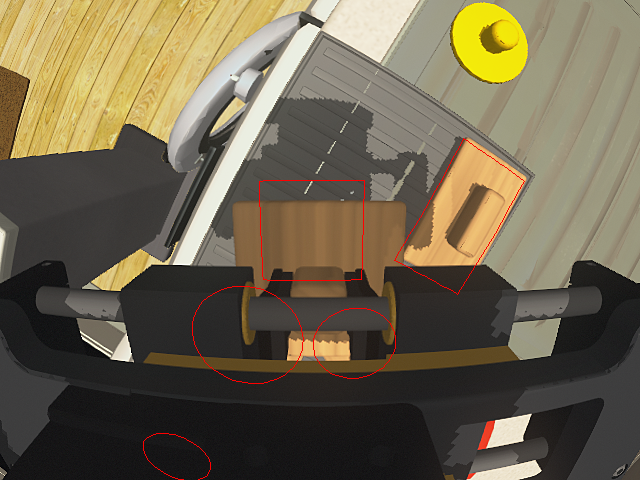

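Run:
```python
from h import *
q=np.array([1,0,0,0.]) # tool x=world x, y=-y, z down
for d in(.187,.189):
    print(wback([[235,203],[319,202],[404,203]],-d,np.zeros(3),q))
```

```text
[[ 0.0413  0.0374 -0.187 ]
 [ 0.0416 -0.0015 -0.187 ]
 [ 0.0414 -0.0409 -0.187 ]]
[[ 0.041   0.0378 -0.189 ]
 [ 0.0413 -0.0015 -0.189 ]
 [ 0.0411 -0.0414 -0.189 ]]
```

>>> drive_tool --plan '[[[0.1,-0.5,-0.2,0,0,-0.3],[0.1,-1,-0.2,0,0,-0.3],[0.1,-1,-0.2,0,0,-0.3],[0.1,-1,-0.2,0,0,-0.3],[0.1,-1,-0.2,0,0,-0.3],[0.1,-1,0,0,0,-0.3],[0.1,-1,0,0,0,-0.3],[0.1,-1,0,0,0,-0.3]]]'

```text
time: 5.12
position: [0.485, 0.1637, 0.3134]
tool_rot: [0.605, 0.796, -0.001, -0.001]
ft_force: [-0.0, 0.5, -1.4]
grip_width: 0.0238
```

>>> drive_tool --plan '[[[0,-1,0,0,0,0],[0,-1,0,0,0,0],[0,-1,0,0,0,0],[0,-1,0,0,0,0],[0,-1,0,0,0,0],[0,-1,0,0,0,0],[0,-1,0,0,0,0],[0,-1,0,0,0,0]]]'

```text
time: 6.12
position: [0.4846, -0.036, 0.3136]
tool_rot: [0.604, 0.797, -0.001, -0.001]
ft_force: [-0.1, 0.2, -1.1]
grip_width: 0.0242
```

>>> drive_tool --plan '[[[0,-1,0,0,0,0],[0,-1,0,0,0,0],[0,-1,0,0,0,0],[0,-1,0,0,0,0],[0,-1,0,0,0,0],[0,-1,0,0,0,0],[0,-1,0,0,0,0],[0,-1,0,0,0,0]]]'

```text
time: 7.12
position: [0.4844, -0.2358, 0.3133]
tool_rot: [0.604, 0.797, -0.0, -0.002]
ft_force: [0.7, 0.5, -1.4]
grip_width: 0.0238
```

>>> drive_tool --plan '[[[0.1,-1,0,0,0,0],[0.1,-1,0,0,0,0],[0.1,-1,0,0,0,0],[0,-0.6,0,0,0,0],[0,-0.2,0,0,0,0],[0,0,0,0,0,0]]]'

```text
time: 7.88
position: [0.4928, -0.3295, 0.3145]
tool_rot: [0.604, 0.797, 0.0, -0.001]
ft_force: [0.3, -0.1, -0.9]
grip_width: 0.0237
```

Run:
```python
from w import *
shot("pics/w4.png")
a=camera("top")[:,:,::-1];cv2.imwrite("pics/t4.png",cv2.resize(a[250:420,400:560],None,fx=3.5,fy=3.5))
a=camera("scene")[:,:,::-1];cv2.imwrite("pics/s4.png",a)
```

```text
t 7.875 [ 0.4928 -0.3295  0.3145] jaw 15.713394699490642 z [-0.0006  0.0009 -1.    ] 0.023696755095109184 [ 0.3076 -0.1045 -0.9389]
```

View pics/w4.png

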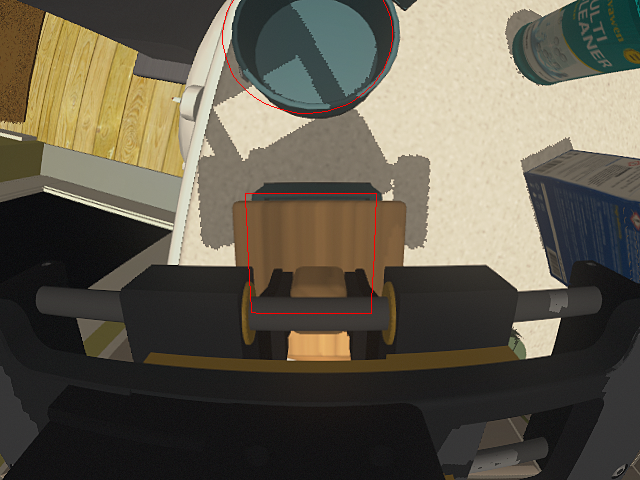

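View pics/t4.png

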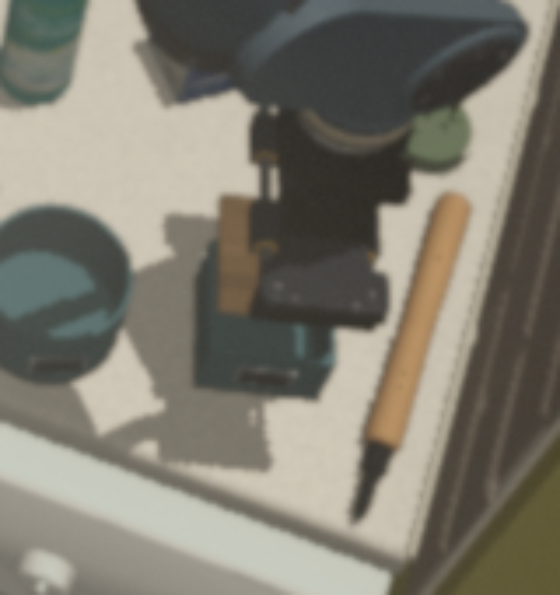

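View pics/s4.png

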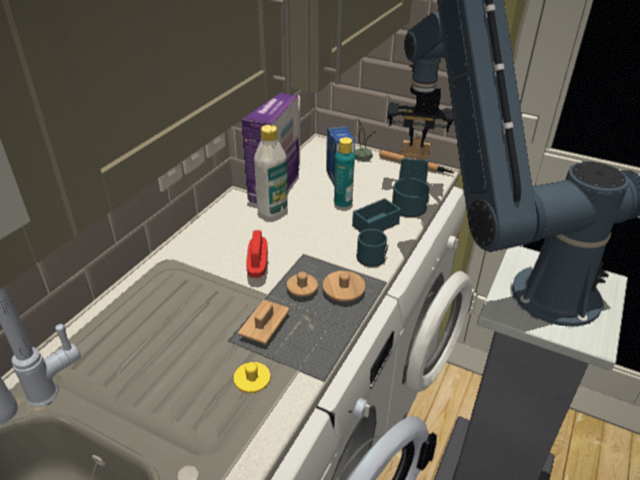

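Run:
```python
import cv2
a=cv2.imread("pics/w4_raw.png")
cv2.imwrite("pics/w4c.png",cv2.resize(a[165:225,220:420],None,fx=4,fy=4,interpolation=cv2.INTER_CUBIC))
```

```text
(no output)
```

View pics/w4c.png

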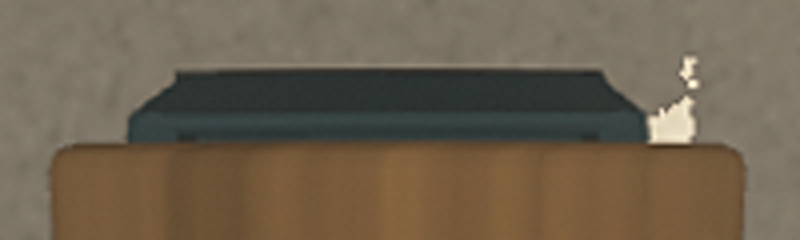

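Run:
```python
from h import *
q=np.array([1,0,0,0.])
b=wback([[252,193.3],[381.3,193.3],[265,199],[369,199]],-(.3145-.06),np.zeros(3),q);print(b)
print(wback([[233,202.5],[405.5,202.5]],-.1885,np.zeros(3),q))
```

```text
[[ 0.0371  0.0415 -0.2545]
 [ 0.0372 -0.0415 -0.2545]
 [ 0.0333  0.0331 -0.2545]
 [ 0.0334 -0.0336 -0.2545]]
[[ 0.0416  0.0388 -0.1885]
 [ 0.0417 -0.0418 -0.1885]]
```

>>> drive_tool --plan '[[[0,-0.18,0,0,0,0],[0,0,-0.4,0,0,0],[0,0,-0.5,0,0,0],[0,0,-0.4,0,0,0],[0,0,-0.4,0,0,0],[0,0,-0.3,0,0,0],[0,0,-0.15,0,0,0],[0,0,0,0,0,0]]]'

```text
time: 9.02
position: [0.4931, -0.3343, 0.2609]
tool_rot: [0.604, 0.797, -0.0, 0.0]
ft_force: [-0.2, -0.3, -0.2]
grip_width: 0.0238
```

>>> drive_tool --plan '[[[0,0,-0.1,0,0,0],[0,0,-0.1,0,0,0],[0,0,0,0,0,0]]]'

```text
time: 9.4
position: [0.4933, -0.3342, 0.2598]
tool_rot: [0.603, 0.797, -0.0, 0.001]
ft_force: [-3.7, 4.4, 18.7]
grip_width: 0.0238
```

Run:
```python
from w import *
shot("pics/w5.png",(200,150,440,360),3,keys=["x"])
```

```text
t 9.4 [ 0.4933 -0.3342  0.2598] jaw 15.768218735291732 z [ 0.0016 -0.0018 -1.    ] 0.023846159125649316 [-3.7205  4.4014 18.6876]
```

View pics/w5.png

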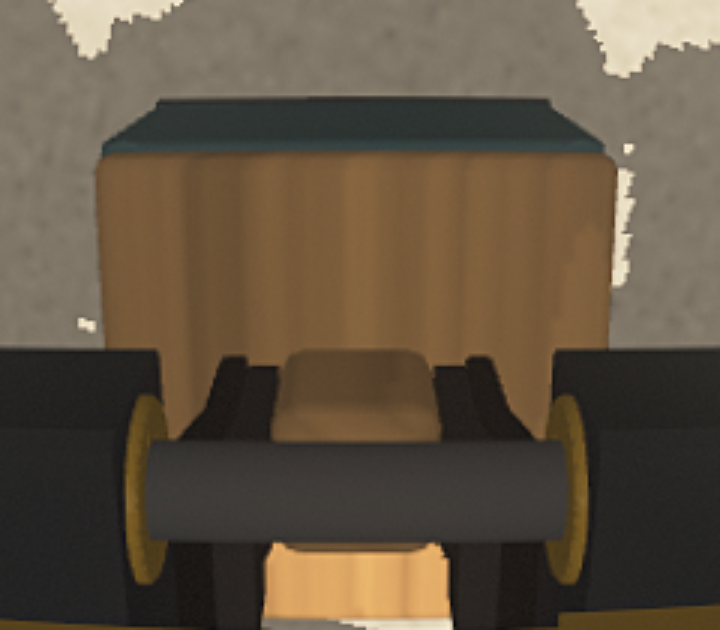

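>>> drive_tool --plan '[[[0,0,0.05,0,0,0],[0,0,0,0,0,0],[0,0,0,0,0,0],[0,0,0,0,0,0]]]' --grip 0.35

```text
time: 9.95
position: [0.493, -0.3342, 0.2569]
tool_rot: [0.604, 0.797, 0.0, -0.0]
ft_force: [-0.9, 0.3, -0.5]
grip_width: 0.0532
```

>>> drive_tool --plan '[[[0,0,0.5,0,0,0],[0,0,1,0,0,0],[0,0,1,0,0,0],[0,0,0.7,0,0,0],[0,0,0,0,0,0]]]'

```text
time: 10.58
position: [0.4933, -0.3345, 0.339]
tool_rot: [0.604, 0.797, -0.0, 0.002]
ft_force: [0.6, -0.7, -0.2]
grip_width: 0.0567
```

Run:
```python
from w import *
shot("pics/w6.png",keys=["oc","bc","rc"])
```

```text
t 10.575 [ 0.4933 -0.3345  0.339 ] jaw 15.732831110871222 z [ 0.0027 -0.0026 -1.    ] 0.05666720344987563 [ 0.5875 -0.7345 -0.154 ]
```

View pics/w6.png

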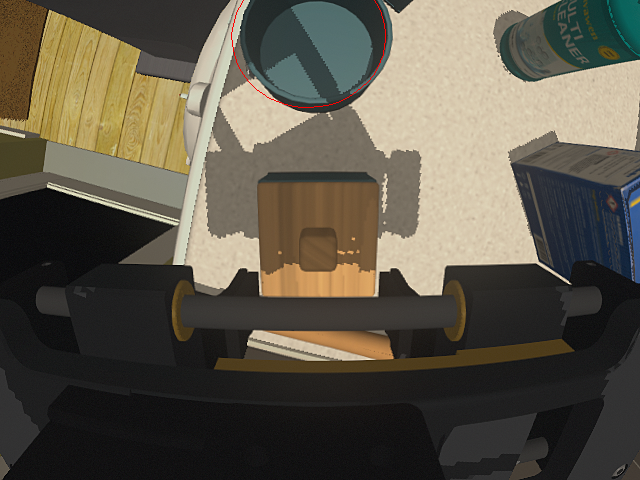

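>>> drive_tool --plan '[[[-0.05,1,0,0,0,0],[-0.05,1,0,0,0,0],[-0.05,1,0,0,0,0],[-0.05,1,0,0,0,0],[-0.05,1,0,0,0,0],[-0.05,1,0,0,0,0],[-0.05,1,0,0,0,0],[-0.05,1,0,0,0,0]]]'

```text
time: 11.62
position: [0.4828, -0.1324, 0.3374]
tool_rot: [0.604, 0.797, 0.0, 0.0]
ft_force: [0.1, -0.6, -0.2]
grip_width: 0.0563
```

>>> drive_tool --plan '[[[-0.05,1,0,0,0,0],[-0.05,1,0,0,0,0],[-0.05,1,0,0,0,0],[-0.05,1,0,0,0,0],[-0.05,1,0,0,0,0],[-0.05,1,0,0,0,0],[-0.05,1,0,0,0,0],[-0.05,1,0,0,0,0]]]'

```text
time: 12.62
position: [0.4724, 0.0674, 0.3374]
tool_rot: [0.604, 0.797, 0.0, 0.0]
ft_force: [-0.3, 0.2, -0.2]
grip_width: 0.0566
```

>>> drive_tool --plan '[[[-0.1,1,-0.2,0,0,0],[-0.1,1,-0.2,0,0,0],[-0.1,1,-0.2,0,0,0],[-0.1,1,-0.2,0,0,0],[0,1,-0.2,0,0,0],[0,1,-0.2,0,0,0],[0,0.7,0,0,0,0],[0,0,0,0,0,0]]]'

```text
time: 13.62
position: [0.4626, 0.2345, 0.3075]
tool_rot: [0.603, 0.798, 0.0, 0.0]
ft_force: [-0.5, 0.7, 0.0]
grip_width: 0.0565
```

Run:
```python
from w import *
shot("pics/w7.png",keys=["bl","rl","ol","rc"])
```

```text
t 13.625 [0.4626 0.2345 0.3075] jaw 15.87300285501338 z [ 0.0007  0.     -1.    ] 0.05653082179680526 [-0.4536  0.688   0.0154]
```

View pics/w7.png

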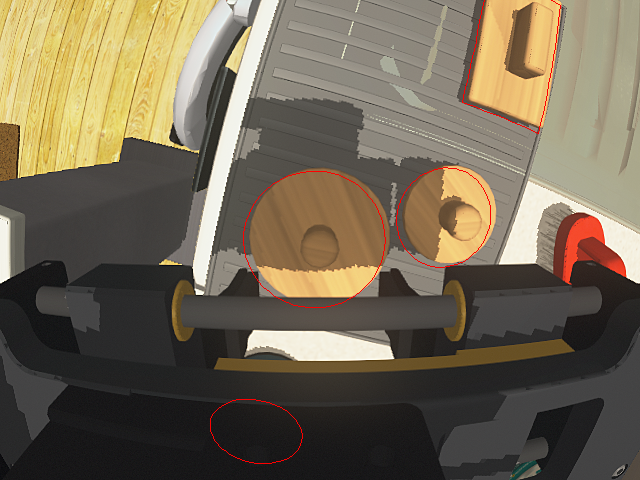

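>>> drive_tool --plan '[[[0,0,-0.7,0,0,0],[0,0,-0.7,0,0,0],[0,0,-0.7,0,0,0],[0,0,-0.7,0,0,0],[0,0,-0.6,0,0,0],[0,0,-0.4,0,0,0],[0,0,0,0,0,0]]]'

```text
time: 14.55
position: [0.4629, 0.233, 0.2117]
tool_rot: [0.604, 0.797, -0.001, -0.0]
ft_force: [-0.3, -0.1, -0.9]
grip_width: 0.0568
```

>>> drive_tool --plan '[[[0,0,0,0,0,0],[0,0,0,0,0,0],[0,0,0,0,0,0],[0,0,0,0,0,0],[0,0,0,0,0,0],[0,0,0,0,0,0]]]' --grip 1 --force 30

```text
time: 15.3
position: [0.4632, 0.2334, 0.2125]
tool_rot: [0.604, 0.797, 0.0, 0.0]
ft_force: [-0.1, 0.0, 2.9]
grip_width: 0.0255
```

>>> drive_tool --plan '[[[0,0,0.4,0,0,0],[0,0,0.8,0,0,0],[0,0,0.8,0,0,0],[0,0,0.8,0,0,0],[0,0,0.8,0,0,0],[0,0,0.8,0,0,0]]]'

```text
time: 16.05
position: [0.4625, 0.2331, 0.3231]
tool_rot: [0.604, 0.797, -0.0, -0.0]
ft_force: [0.6, 0.1, -1.3]
grip_width: 0.0253
```

>>> drive_tool --plan '[[[0,-0.5,0,0,0,0],[-0.05,-1,0,0,0,0],[-0.05,-1,0,0,0,0],[-0.05,-1,0,0,0,0],[-0.05,-1,0,0,0,0],[-0.05,-1,0,0,0,0],[-0.05,-1,0,0,0,0],[-0.05,-1,0,0,0,0]]]'

```text
time: 17.05
position: [0.4534, 0.0444, 0.3214]
tool_rot: [0.604, 0.797, -0.001, -0.001]
ft_force: [0.2, 0.5, -1.0]
grip_width: 0.0252
```

>>> drive_tool --plan '[[[-0.05,-1,0,0,0,0],[0,-1,0,0,0,0],[0,-1,0,0,0,0],[0,-1,0,0,0,0],[0,-1,0,0,0,0],[0,-1,0,0,0,0],[0,-1,0,0,0,0],[0,-1,0,0,0,0]]]'

```text
time: 18.05
position: [0.4519, -0.1553, 0.3213]
tool_rot: [0.604, 0.797, -0.0, -0.001]
ft_force: [0.1, -0.3, -1.1]
grip_width: 0.0251
```

>>> drive_tool --plan '[[[0,-1,0,0,0,0],[0,-0.6,0,0,0,0],[0,-0.1,0,0,0,0],[0,0,0,0,0,0]]]'

```text
time: 18.55
position: [0.4526, -0.1962, 0.3219]
tool_rot: [0.604, 0.797, 0.0, -0.001]
ft_force: [0.3, 0.2, -1.3]
grip_width: 0.0254
```

Run:
```python
from w import *
shot("pics/w8.png",(200,100,440,300),3.3,keys=["bc"])
```

```text
t 18.55 [ 0.4526 -0.1962  0.3219] jaw 15.722406235349176 z [-0.0012  0.0011 -1.    ] 0.02537638911125615 [ 0.2945  0.2291 -1.2549]
```

View pics/w8.png

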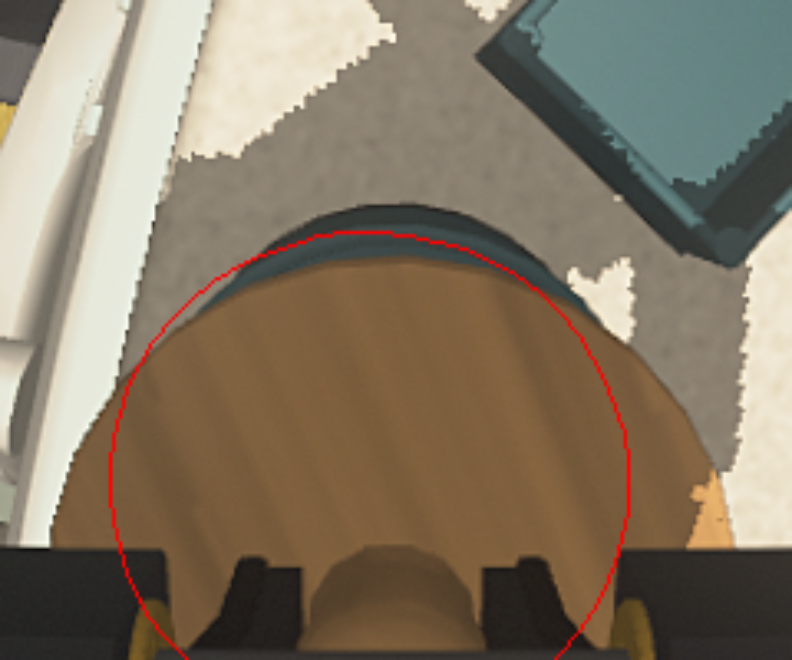

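Run:
```python
from h import *
q=np.array([1,0,0,0.])
print(wback([[319.7,168.2],[319.7,170]],-.2519,np.zeros(3),q),wback([[319,177.9]],-.1862,np.zeros(3),q))
a=cv2.imread("pics/w8_raw.png")
cv2.imwrite("pics/w8c.png",cv2.resize(a[155:205,250:400],None,fx=5,fy=5,interpolation=cv2.INTER_CUBIC))
```

```text
[[ 0.0531 -0.0019 -0.2519]
 [ 0.0519 -0.0019 -0.2519]] [[ 0.053  -0.0014 -0.1862]]
```

View pics/w8c.png

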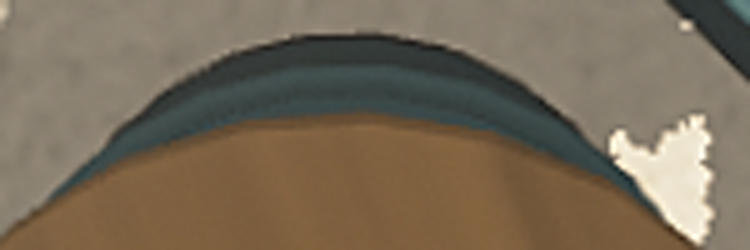

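>>> drive_tool --plan '[[[0,0,-0.5,0,0,0],[0,0,-0.6,0,0,0],[0,0,-0.5,0,0,0],[0,0,-0.35,0,0,0],[0,0,-0.2,0,0,0],[0,0,-0.1,0,0,0],[0,0,0,0,0,0]]]'

```text
time: 19.48
position: [0.4531, -0.1968, 0.266]
tool_rot: [0.604, 0.797, 0.0, 0.0]
ft_force: [-0.1, -0.5, -1.5]
grip_width: 0.025
```

>>> drive_tool --plan '[[[0,0,-0.1,0,0,0],[0,0,0,0,0,0]]]'

```text
time: 19.73
position: [0.4532, -0.1969, 0.2645]
tool_rot: [0.604, 0.797, -0.0, 0.001]
ft_force: [-0.1, 0.9, 5.0]
grip_width: 0.0252
```

Contact at exactly the expected seated height. I'll release and head for the oblong lid at about (0.571, 0.424), jaw 2–3°.

>>> drive_tool --plan '[[[0,0,0,0,0,0],[0,0,0,0,0,0],[0,0,0,0,0,0],[0,0,0,0,0,0]]]' --grip 0.35

```text
time: 20.23
position: [0.453, -0.1967, 0.2634]
tool_rot: [0.604, 0.797, 0.0, -0.0]
ft_force: [0.2, -0.1, 0.0]
grip_width: 0.0535
```

>>> drive_tool --plan '[[[0,0,0.5,0,0,0],[0,0,1,0,0,0],[0,0,1,0,0,0],[0,0,0.5,0,0,0],[0,0,0,0,0,0]]]'

```text
time: 20.85
position: [0.4531, -0.1968, 0.3395]
tool_rot: [0.604, 0.797, 0.0, 0.001]
ft_force: [0.7, 0.4, 0.3]
grip_width: 0.0562
```

Run:
```python
from w import *
shot("pics/w9.png",keys=["oc","rc"])
```

```text
t 20.85 [ 0.4531 -0.1968  0.3395] jaw 15.730580154520053 z [ 0.0021 -0.0015 -1.    ] 0.05621451862733676 [0.6956 0.4496 0.3398]
```

View pics/w9.png

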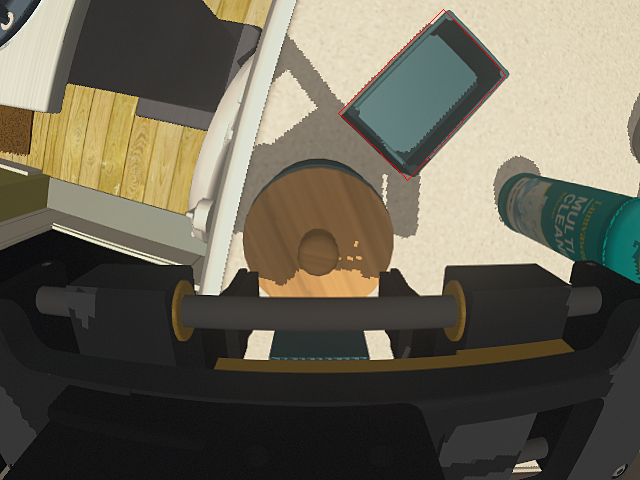

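Run:
```python
import cv2
a=cv2.imread("pics/w9.png")
cv2.imwrite("pics/w9c.png",cv2.resize(a[0:190,330:520],None,fx=3.1,fy=3.1,interpolation=cv2.INTER_CUBIC))
```

```text
(no output)
```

View pics/w9c.png

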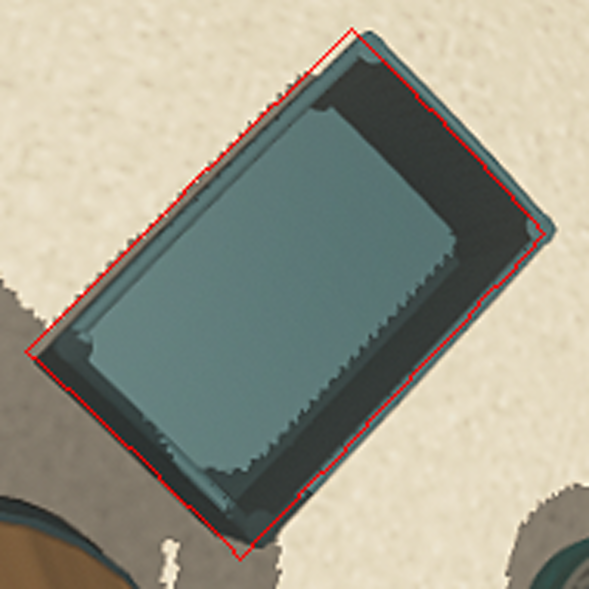

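```bash
python3 - <<'E'
from h import *
from ov import E
o=dict(p=np.array([.4531,-.1968,.3395]));q=R.from_euler("z",15.73,degrees=True)*R.from_quat([np.sqrt(.5),np.sqrt(.5),0,0])
q=q.as_quat();m=R.from_quat(q).as_matrix();print(np.degrees(np.arctan2(m[1,1],m[0,1])))
E
python3 - <<'E'
from h import *
q=np.array([.604,.797,0,0]);q/=np.linalg.norm(q)
b=wback(np.array([(366,30),(555,232)])/3.1+[330,0],.05,np.array([.4531,-.1968,.3395]),q);print(b,np.linalg.norm(b[0]-b[1]))
d=b[1]-b[0];print(np.degrees(np.arctan2(d[1],d[0])))
a=np.radians(-27.5);ex=np.array([np.cos(a),np.sin(a)]);ey=np.array([-ex[1],ex[0]])
print(b[:,:2].mean(0)-ey*.059)
E
```

```text
15.730000000000004
[[ 0.5009  0.0014  0.05  ]
 [ 0.5627 -0.0302  0.05  ]] 0.06941780063754655
-27.07697566377566
[ 0.5046 -0.0667]
```

>>> drive_tool --plan '[[[0,1,0,0,0,-0.3],[0,1,0,0,0,-0.3],[0,1,0,0,0,-0.3],[0,1,0,0,0,-0.3],[0,1,0,0,0,-0.3],[0,1,0,0,0,-0.3],[0,1,0,0,0,-0.4],[0,1,0,0,0,0]]]'

```text
time: 21.9
position: [0.4526, 0.0041, 0.3375]
tool_rot: [0.691, 0.722, -0.001, -0.001]
ft_force: [0.1, -0.5, -0.7]
grip_width: 0.0569
```

>>> drive_tool --plan '[[[0,1,0,0,0,0],[0,1,0,0,0,0],[0,1,0,0,0,0],[0,1,0,0,0,0],[0,1,0,0,0,0],[0,1,0,0,0,0],[0.3,1,0,0,0,0],[0.5,1,0,0,0,0]]]'

```text
time: 22.9
position: [0.4725, 0.2041, 0.3372]
tool_rot: [0.691, 0.723, -0.001, -0.001]
ft_force: [0.4, -0.9, -0.3]
grip_width: 0.0566
```

>>> drive_tool --plan '[[[0.6,1,-0.2,0,0,0],[0.6,1,-0.2,0,0,0],[0.6,1,-0.2,0,0,0],[0.6,1,-0.2,0,0,0],[0.6,1,-0.2,0,0,0],[0.6,1,-0.2,0,0,0],[0.3,1,-0.2,0,0,0],[0,0.9,0,0,0,0]]]'

```text
time: 23.9
position: [0.5704, 0.4014, 0.3012]
tool_rot: [0.692, 0.722, -0.002, -0.001]
ft_force: [0.2, -0.2, -0.5]
grip_width: 0.057
```

>>> drive_tool --plan '[[[0,0.1,0,0,0,0],[0,0,0,0,0,0]]]'

```text
time: 24.15
position: [0.57, 0.4031, 0.3033]
tool_rot: [0.691, 0.723, -0.001, -0.0]
ft_force: [-0.5, -0.1, -0.1]
grip_width: 0.0567
```

Run:
```python
from w import *
shot("pics/w10.png",(200,100,440,300),3.3,keys=["ol"])
```

```text
t 24.15 [0.57   0.4031 0.3033] jaw 2.5608033916459125 z [-0.001  -0.0009 -1.    ] 0.05668195155498128 [-0.4695 -0.0748 -0.0996]
```

View pics/w10.png

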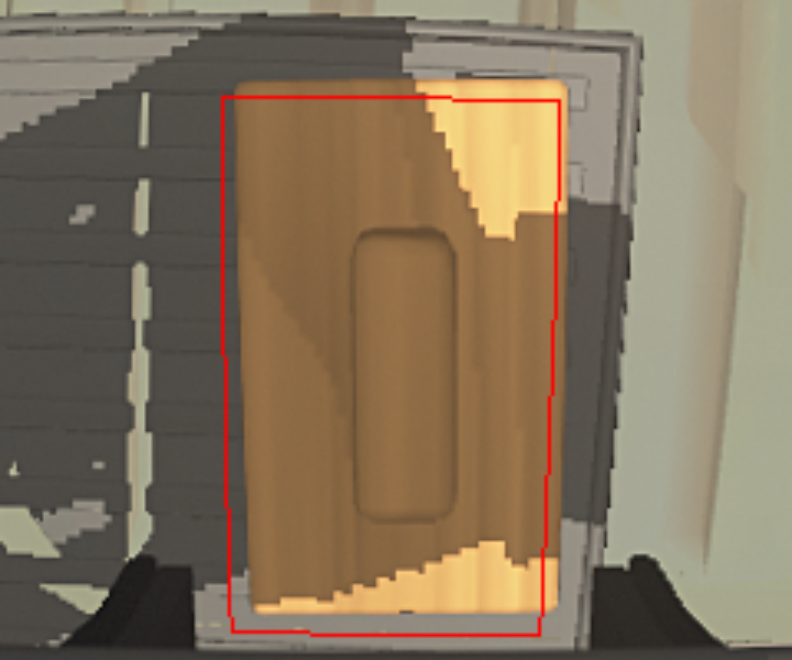

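Run:
```python
from h import *
q=np.array([.691,.723,0,0]);q/=np.linalg.norm(q)
b=wback(np.array([(234,80),(568,80),(558,613),(250,613)])/3.3+[200,100],.027,np.array([.57,.4031,.3033]),q);print(b,b.mean(0))
b=wback(np.array([(352,232),(456,232),(456,521),(354,521)])/3.3+[200,100],.057,np.array([.57,.4031,.3033]),q);print(b,b.mean(0))
```

```text
[[0.5347 0.4841 0.027 ]
 [0.604  0.4874 0.027 ]
 [0.6104 0.3702 0.027 ]
 [0.5409 0.3671 0.027 ]] [0.5725 0.4272 0.027 ]
[[0.5614 0.4551 0.057 ]
 [0.5806 0.4561 0.057 ]
 [0.5838 0.4005 0.057 ]
 [0.564  0.3996 0.057 ]] [0.5725 0.4278 0.057 ]
```

>>> drive_tool --plan '[[[0.08,0.5,-0.3,0,0,0],[0,0.4,-0.6,0,0,0],[0,0,-0.7,0,0,0],[0,0,-0.7,0,0,0],[0,0,-0.6,0,0,0],[0,0,-0.5,0,0,0],[0,0,-0.15,0,0,0],[0,0,0,0,0,0]]]'

```text
time: 25.2
position: [0.5726, 0.4257, 0.2146]
tool_rot: [0.691, 0.722, 0.0, -0.0]
ft_force: [-0.5, 0.8, -0.2]
grip_width: 0.0566
```

>>> drive_tool --plan '[[[0,0,0,0,0,0],[0,0,0,0,0,0],[0,0,0,0,0,0],[0,0,0,0,0,0],[0,0,0,0,0,0],[0,0,0,0,0,0]]]' --grip 1 --force 35

```text
time: 25.95
position: [0.5724, 0.4258, 0.2148]
tool_rot: [0.691, 0.723, -0.0, -0.0]
ft_force: [-0.4, -0.1, 1.2]
grip_width: 0.0196
```

>>> drive_tool --plan '[[[0,0,0.4,0,0,0],[0,0,0.8,0,0,0],[0,0,0.8,0,0,0],[0,0,0.8,0,0,0],[0,0,0.8,0,0,0],[0,0,0.8,0,0,0]]]'

```text
time: 26.7
position: [0.5724, 0.4258, 0.3265]
tool_rot: [0.691, 0.723, 0.0, 0.0]
ft_force: [-0.3, -0.5, -1.4]
grip_width: 0.0198
```

>>> drive_tool --plan '[[[-0.2,-0.5,0,0,0,-0.3],[-0.4,-1,0,0,0,-0.3],[-0.4,-1,0,0,0,-0.3],[-0.4,-1,0,0,0,-0.3],[-0.4,-1,0,0,0,-0.3],[-0.4,-1,0,0,0,-0.3],[-0.4,-1,0,0,0,-0.3],[-0.1,-1,0,0,0,-0.3]]]'

```text
time: 27.7
position: [0.5032, 0.2368, 0.324]
tool_rot: [0.777, 0.629, -0.002, -0.001]
ft_force: [0.4, 0.2, -0.6]
grip_width: 0.0198
```

>>> drive_tool --plan '[[[0,-1,0,0,0,-0.3],[0,-1,0,0,0,-0.3],[0,-1,0,0,0,-0.3],[0,-1,0,0,0,-0.3],[0,-1,0,0,0,-0.3],[0,-1,0,0,0,-0.3],[0,-1,0,0,0,-0.3],[0,-1,0,0,0,-0.4]]]'

```text
time: 28.7
position: [0.5038, 0.0371, 0.3242]
tool_rot: [0.853, 0.522, -0.001, -0.001]
ft_force: [0.8, -0.5, -1.4]
grip_width: 0.0198
```

>>> drive_tool --plan '[[[0,-1,0,0,0,0],[0,-1,0,0,0,0],[0,-1,0,0,0,0],[0,-0.8,0,0,0,0],[0,-0.3,0,0,0,0],[0,0,0,0,0,0]]]'

```text
time: 29.45
position: [0.5045, -0.0644, 0.3245]
tool_rot: [0.852, 0.523, -0.0, -0.001]
ft_force: [-0.4, -0.1, -1.7]
grip_width: 0.0197
```

Run:
```python
from w import *
shot("pics/w11.png",(200,50,440,300),3,keys=["oc"])
```

```text
t 29.45 [ 0.5045 -0.0644  0.3245] jaw -26.96267583436506 z [-0.001   0.0006 -1.    ] 0.01972267325123605 [-0.3572 -0.1365 -1.7225]
```

View pics/w11.png

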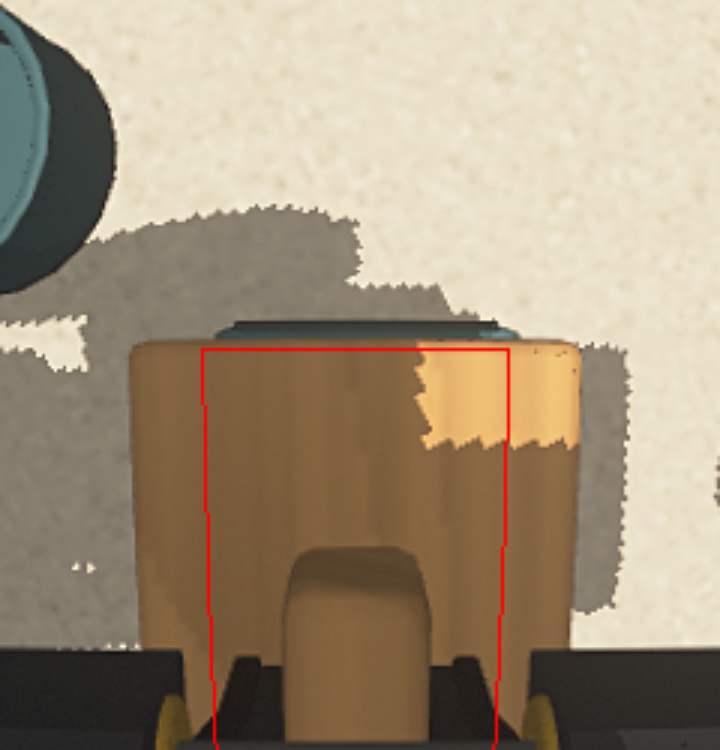

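Run:
```python
from h import *
q=np.array([1,0,0,0.])
print(wback([[271.3,160.5],[374,160.5]],-.2745,np.zeros(3),q),wback([[243.3,164.5],[393.7,164.5]],-.1878,np.zeros(3),q))
a=cv2.imread("pics/w11_raw.png")
cv2.imwrite("pics/w11c.png",cv2.resize(a[145:185,240:400],None,fx=5,fy=5,interpolation=cv2.INTER_CUBIC))
```

```text
[[ 0.0577  0.0319 -0.2745]
 [ 0.0579 -0.0385 -0.2745]] [[ 0.0599  0.0339 -0.1878]
 [ 0.0599 -0.0347 -0.1878]]
```

View pics/w11c.png

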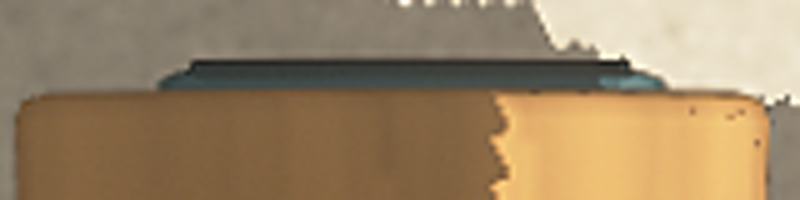

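>>> drive_tool --plan '[[[0.06,-0.12,0,0,0,0],[0,0,-0.6,0,0,0],[0,0,-0.7,0,0,0],[0,0,-0.6,0,0,0],[0,0,-0.5,0,0,0],[0,0,-0.4,0,0,0],[0,0,-0.2,0,0,0],[0,0,0,0,0,0]]]'

```text
time: 30.5
position: [0.5065, -0.0672, 0.2495]
tool_rot: [0.852, 0.523, -0.0, -0.0]
ft_force: [0.7, 0.9, -0.9]
grip_width: 0.0197
```

>>> drive_tool --plan '[[[0,0,-0.1,0,0,0],[0,0,0,0,0,0]]]'

```text
time: 30.75
position: [0.5065, -0.0673, 0.2475]
tool_rot: [0.852, 0.523, 0.0, 0.0]
ft_force: [0.2, -0.4, -2.8]
grip_width: 0.0195
```

>>> drive_tool --plan '[[[0,0,-0.08,0,0,0],[0,0,0,0,0,0]]]'

```text
time: 31.0
position: [0.5066, -0.0672, 0.2467]
tool_rot: [0.852, 0.524, 0.0, 0.001]
ft_force: [-1.7, 0.6, 8.8]
grip_width: 0.0196
```

>>> drive_tool --plan '[[[0,0,0,0,0,0],[0,0,0,0,0,0],[0,0,0,0,0,0],[0,0,0,0,0,0]]]' --grip 0.35

```text
time: 31.5
position: [0.5065, -0.0672, 0.2451]
tool_rot: [0.852, 0.523, -0.0, -0.0]
ft_force: [-0.2, 0.2, 0.3]
grip_width: 0.0511
```

>>> drive_tool --plan '[[[0,0,0.5,0,0,0],[0,0,1,0,0,0],[0,0,1,0,0,0],[0,0,0.8,0,0,0],[0,0,0,0,0,0]]]'

```text
time: 32.12
position: [0.507, -0.0673, 0.3297]
tool_rot: [0.852, 0.523, 0.001, 0.002]
ft_force: [0.2, -0.8, 0.1]
grip_width: 0.0568
```

Run:
```python
from w import *
shot("pics/w12.png",keys=["rc"])
print(back([[265,212],[290,213],[316,208]],0),back([[267,190],[290,187]],.05))
```

```text
t 32.125 [ 0.507  -0.0673  0.3297] jaw -26.86657121724372 z [ 0.0044 -0.0016 -1.    ] 0.05677806128983157 [ 0.177  -0.76    0.1041]
[[0.6621 0.3106 0.    ]
 [0.6859 0.2443 0.    ]
 [0.73   0.1841 0.    ]] [[0.7008 0.3184 0.05  ]
 [0.735  0.264  0.05  ]]
```

View pics/w12.png

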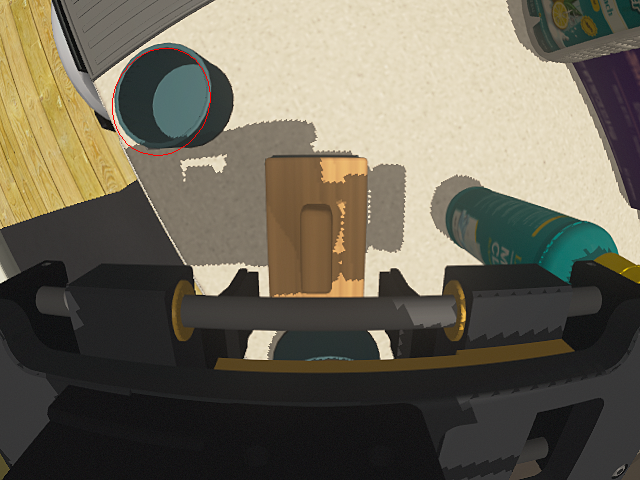

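>>> drive_tool --plan '[[[0,1,0,0,0,0],[0,1,0,0,0,0],[0,1,0,0,0,0],[0,1,0,0,0,0],[0,1,0,0,0,0],[0,1,0,0,0,0],[0,1,0,0,0,0],[0,1,0,0,0,0]]]'

```text
time: 33.17
position: [0.5061, 0.1336, 0.3266]
tool_rot: [0.852, 0.523, -0.001, -0.001]
ft_force: [0.0, -0.2, 0.3]
grip_width: 0.0567
```

>>> drive_tool --plan '[[[0,1,0,0,0,0],[0.3,1,0,0,0,0],[0.5,1,0,0,0,0],[0.5,1,-0.2,0,0,0],[0.5,1,-0.3,0,0,0],[0,0.6,-0.3,0,0,0],[0,0.2,0,0,0,0],[0,0,0,0,0,0]]]'

```text
time: 34.17
position: [0.5509, 0.2776, 0.3074]
tool_rot: [0.852, 0.524, -0.001, -0.0]
ft_force: [-0.2, -0.5, 0.7]
grip_width: 0.0562
```

Run:
```python
from w import *
shot("pics/w13.png",(200,100,440,300),3.3,keys=["rl"])
```

```text
t 34.175 [0.5509 0.2776 0.3074] jaw -26.84842082503913 z [-0.0013 -0.0007 -1.    ] 0.05623474294944888 [-0.1894 -0.4903  0.6528]
```

View pics/w13.png

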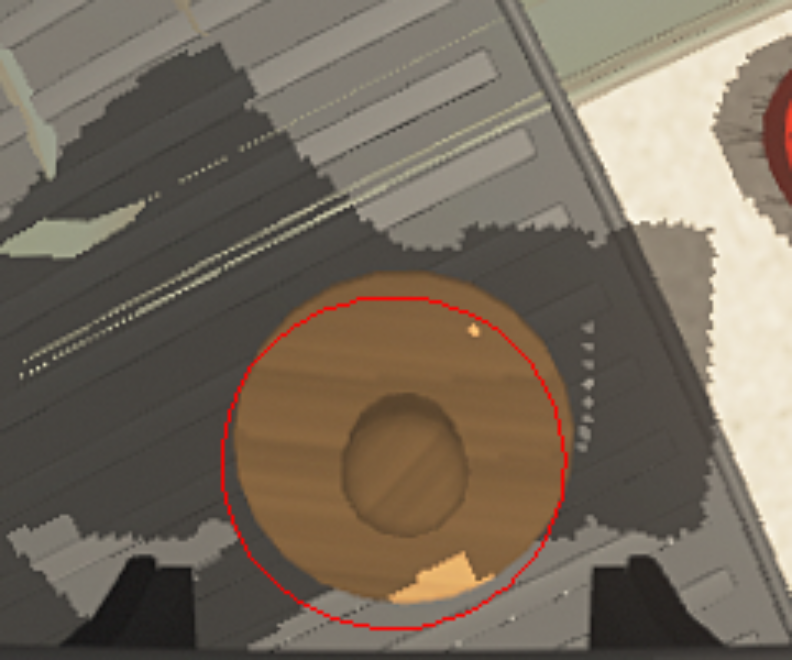

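Run:
```python
from h import *
q=np.array([1,0,0,0.])
f=lambda l:np.array(l)/3.3+[200,100]
print(wback(f([(404,272),(404,606),(235,440),(573,440)]),-.2804,np.zeros(3),q))
print(wback(f([(405,392),(405,536),(341,465),(468,465)]),-.2504,np.zeros(3),q))
```

```text
[[ 0.0417 -0.0032 -0.2804]
 [-0.034  -0.0035 -0.2804]
 [ 0.0049  0.0338 -0.2804]
 [ 0.005  -0.0406 -0.2804]]
[[ 0.0217 -0.0032 -0.2504]
 [-0.0073 -0.0033 -0.2504]
 [ 0.0072  0.0092 -0.2504]
 [ 0.0072 -0.0155 -0.2504]]
```

>>> drive_tool --plan '[[[0.14,0.1,-0.6,0,0,0],[0,0,-0.7,0,0,0],[0,0,-0.7,0,0,0],[0,0,-0.7,0,0,0],[0,0,-0.6,0,0,0],[0,0,-0.4,0,0,0],[0,0,0,0,0,0]]]'

```text
time: 35.1
position: [0.5548, 0.2802, 0.2143]
tool_rot: [0.852, 0.523, -0.001, -0.0]
ft_force: [0.2, -0.7, -0.0]
grip_width: 0.0568
```

>>> drive_tool --plan '[[[0,0,0,0,0,0],[0,0,0,0,0,0],[0,0,0,0,0,0],[0,0,0,0,0,0],[0,0,0,0,0,0],[0,0,0,0,0,0]]]' --grip 1 --force 30

```text
time: 35.85
position: [0.555, 0.2804, 0.2156]
tool_rot: [0.852, 0.523, 0.0, 0.0]
ft_force: [0.1, -0.2, 2.5]
grip_width: 0.0253
```

>>> drive_tool --plan '[[[0,0,0.4,0,0,0],[0,0,0.8,0,0,0],[0,0,0.8,0,0,0],[0,0,0.8,0,0,0],[0,0,0.8,0,0,0],[0,0,0.8,0,0,0]]]'

```text
time: 36.6
position: [0.5549, 0.2802, 0.3272]
tool_rot: [0.852, 0.523, 0.001, 0.0]
ft_force: [-0.8, 0.0, -2.4]
grip_width: 0.0254
```

>>> drive_tool --plan '[[[-0.3,-0.5,0,0,0,0],[-0.5,-1,0,0,0,0],[-0.5,-1,0,0,0,0],[-0.5,-1,0,0,0,0],[-0.5,-1,0,0,0,0],[-0.5,-1,0,0,0,0],[-0.5,-1,0,0,0,0],[-0.3,-1,0,0,0,0]]]'

```text
time: 37.6
position: [0.4631, 0.0916, 0.3249]
tool_rot: [0.852, 0.523, -0.001, -0.001]
ft_force: [0.7, -0.2, -2.1]
grip_width: 0.025
```

>>> drive_tool --plan '[[[-0.2,-0.6,0,0,0,0],[0,-0.1,0,0,0,0],[0,0,0,0,0,0]]]'

```text
time: 37.98
position: [0.4602, 0.0753, 0.3253]
tool_rot: [0.852, 0.523, 0.0, 0.0]
ft_force: [0.9, 1.1, -1.1]
grip_width: 0.025
```

Run:
```python
from w import *
shot("pics/w14.png",(200,100,440,300),3.3,keys=["rc"])
```

```text
t 37.975 [0.4602 0.0753 0.3253] jaw -26.894161391497015 z [ 0.0005  0.0002 -1.    ] 0.025018447398081237 [ 0.8717  1.0604 -1.0951]
```

View pics/w14.png

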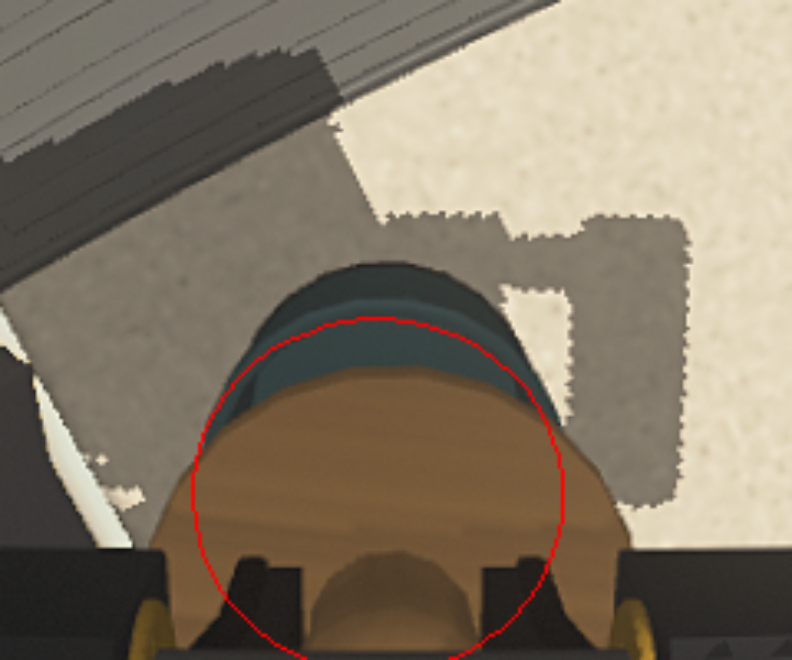

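Run:
```python
from h import *
q=np.array([1,0,0,0.])
f=lambda l:np.array(l)/3.3+[200,100]
print(wback(f([(385,298)]),-.2593,np.zeros(3),q),wback(f([(391,367)]),-.1886,np.zeros(3),q))
```

```text
[[ 0.0388  0.0007 -0.2593]] [[ 0.0378 -0.0004 -0.1886]]
```

>>> drive_tool --plan '[[[-0.02,0.05,-0.3,0,0,0],[0,0,-0.5,0,0,0],[0,0,-0.6,0,0,0],[0,0,-0.5,0,0,0],[0,0,-0.3,0,0,0],[0,0,-0.2,0,0,0],[0,0,0,0,0,0]]]'

```text
time: 38.9
position: [0.4595, 0.0765, 0.265]
tool_rot: [0.852, 0.523, -0.0, -0.0]
ft_force: [0.5, -0.8, -1.2]
grip_width: 0.0253
```

>>> drive_tool --plan '[[[0,0,-0.1,0,0,0],[0,0,0,0,0,0]]]'

```text
time: 39.15
position: [0.4597, 0.0765, 0.2635]
tool_rot: [0.852, 0.523, 0.001, 0.0]
ft_force: [-1.3, -0.1, 3.9]
grip_width: 0.0252
```

Seated at the predicted height. I'll release, retreat and inspect.

>>> drive_tool --plan '[[[0,0,0,0,0,0],[0,0,0,0,0,0],[0,0,0,0,0,0],[0,0,0,0,0,0],[0,0,0,0,0,0]]]' --grip 0.3

```text
time: 39.78
position: [0.4595, 0.0765, 0.2627]
tool_rot: [0.852, 0.523, -0.0, -0.0]
ft_force: [-0.5, -0.7, 0.1]
grip_width: 0.0594
```

>>> drive_tool --plan '[[[0,0,0.5,0,0,0],[0,0,1,0,0,0],[0,0,1,0,0,0],[0,0,1,0,0,0],[-0.3,1,0.5,0,0,0],[-0.3,1,0,0,0,0],[-0.3,1,0,0,0,0],[-0.3,1,0,0,0,0]]]'

```text
time: 40.78
position: [0.429, 0.1773, 0.3637]
tool_rot: [0.852, 0.523, 0.001, 0.0]
ft_force: [0.2, 0.3, 0.1]
grip_width: 0.0607
```

>>> drive_tool --plan '[[[0,1,0,0,0,0],[0,1,0,0,0,0],[0,1,0,0,0,0],[0,1,0,0,0,0],[0,1,0,0,0,0],[0,1,0,0,0,0],[0,1,0,0,0,0],[0,0,0,0,0,0]]]'

```text
time: 41.78
position: [0.4293, 0.3527, 0.3635]
tool_rot: [0.851, 0.524, 0.001, 0.0]
ft_force: [0.1, 0.0, 0.6]
grip_width: 0.0611
```

Run:
```python
from w import *
a=camera("top")[:,:,::-1];cv2.imwrite("pics/tf_raw.png",a)
x0,y0,f=285,240,3.5
b=cv2.resize(a[y0:y0+140,x0:x0+225],None,fx=f,fy=f,interpolation=cv2.INTER_CUBIC)
cv2.imwrite("pics/tf.png",b)
s=camera("scene")[:,:,::-1];cv2.imwrite("pics/sf.png",cv2.resize(s[110:290,300:480],None,fx=3.3,fy=3.3))
print(robot.get_obs()["time"],robot.get_obs()["position"])
```

```text
41.875 [0.4291 0.3512 0.3631]
```

View pics/tf.png

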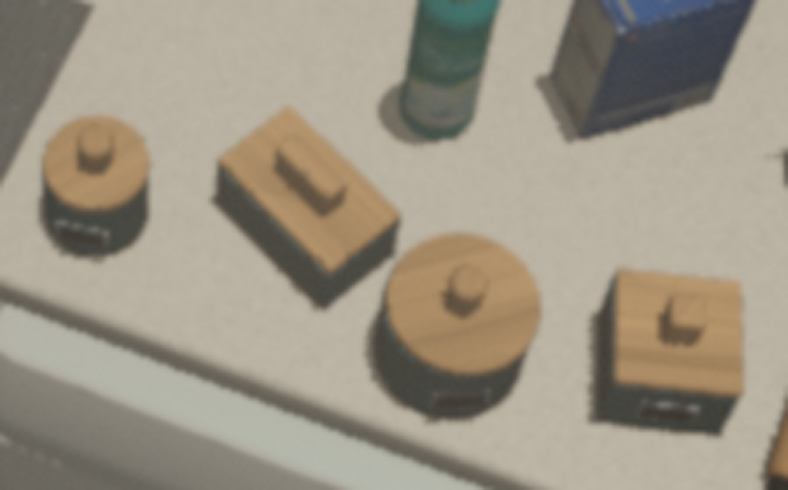

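View pics/sf.png

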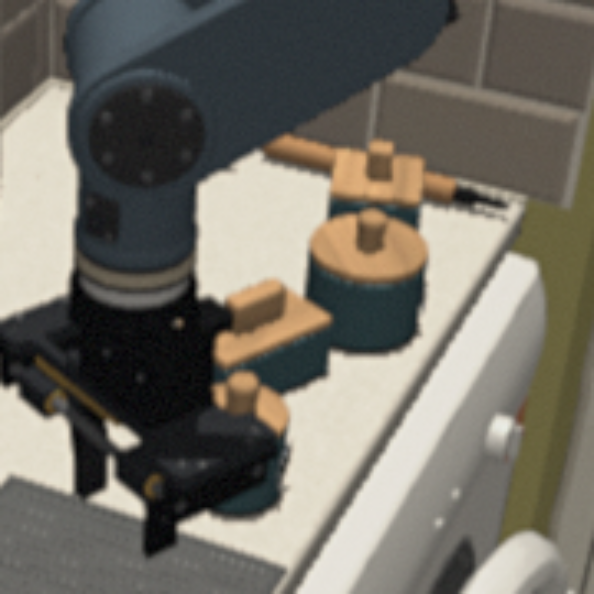

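Run:
```python
from rig import robot
print(robot.hand_in(), robot.get_obs()["ft_force"])
```

```text
the job is handed in; nothing more can be done
the job is handed in; nothing more can be done
```

All four wooden lids are on their own canisters, and I handed the job in at about 42 s of the 109 s allowed. The hand-in gives no verdict.

- **Method:** I placed them in the order square, big round, oblong, small round. At each canister I lined the lid's edge up with the rim in the wrist camera before lowering it. The yellow look-alike was left alone.
- **Seating:** The big round, oblong and small round lids met the rim at the expected height to within about 1 mm. The square lid made contact about 3 mm higher than expected. I put that down to the lid slipping slightly in the grip when lifted, because the fingers had not quite closed.
- **Final pictures:** The top view shows all four flanges lying flat on their rims. The canisters, bottle and carton show no sign of having moved, and the gripper was empty and clear. I judged this by eye and did not measure the final lid positions. A seated plug can be at most about 6 mm off centre.
- **Disagreement:** The top and wrist cameras differed by 2–5 mm. I used the wrist readings for the final alignment.
- **Forces:** The highest wrist force I read was about 20 N, while seating the square lid.

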